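# Close a bridge-drilling jig on its blank

## Robot

A 7-joint arm with a two-finger parallel gripper is mounted at the origin on a cart in front of the work surface, level with it; the furniture and walls round the work are solid. World frame = base frame: x ahead of the robot, y to its left, z up, the work surface at z = 0. Lengths are in m, angles in rad, forces in N, time in s.
With the tool pointing down it reaches from about 0.4 to 0.875 m from the base axis. Payload 6.5 kg.
Tool frame: the origin (TCP) lies at the very end of the fingers, on their centre line; the grasp point (between the pads) lies 19 mm behind it; z points along the fingers, y is the direction in which the jaws open and shut (so a half turn about z gives the same grasp; the last joint's range is limited). The gripper opens to 88 mm and grips with 3 to 60 N. Pads are 18 mm wide; open, the fingers measure 123 mm over their backs; the gripper's body (75 mm by 187 mm) begins 45 mm behind the grasp point.
Start: joints at [1.038, 0.536, -0.004, 1.538, 0.003, 1.067, -0.071], TCP at [0.293, -0.58, 0.239] pointing down, gripper open.
Joint ranges: [-2.7, 2.7], [-0.37, 2.16], [-1.27, 1.26], [0.24, 2.4], [-1.31, 4.45], [0.19, 1.91], [-2.76, 2.76]. Speed limits (rad/s): [2.39, 2.39, 3.14, 3.14, 3.14, 3.14, 3.14].

## Interface

Orientations are given as a unit quaternion [x, y, z, w].
In Python, from plant import bot gives the robot as it stands.
- The arm moves only by the tool jog_arm, never from a script. Its argument "plan" is a list of rows, each a list of 7 numbers: the shift along the world's x, y, z in mm, then the turn, a rotation vector about the world's x, y, z in rad, then the finger opening in mm, from 0 to 88.1. A call has 1 to 20 rows; each row is the pose to reach, as a shift and turn from the pose commanded when the call began; what a row does not reach only later rows make up. A row lasts 1/8 s, in which the tool goes at most 62.5 mm and 10.7 degrees, less where a joint would pass 70% of its speed; a pose out of reach is approached as far as the arm can. A call with a gripper value outside its range is refused whole. The fingers move at their own pace and stop on an object; the grip force is fixed at half the most. Time passes only in rows, so rows that repeat a pose let the fingers close. It gives the time, the measured TCP pose, the force and the opening at its end, in the units of the state.
- bot.state(): the state, without advancing time (a new reading comes with each control period).
- bot.grab_frame(name): name is "scene" or "top" or "wrist"; returns a dict with "img" (400x640x3 uint8, red, green, blue), "fx", "fy", "cx", "cy" (pixels), "T" (4x4, takes a point from camera to world coordinates). Camera axes: x right, y up, looking along -z (the intrinsics and any distortion apply to the point x, -y, -z); pixel columns grow to the right and rows downward; lengths in m; the calibration is good to about 2 mm. The wrist camera is an equidistant fisheye: a pixel r from the principal point sees the ray r / f radians off the axis. A picture is of the moment at which its call begins. There is no depth.
- bot.sign_off(): hands the job in, once; it reports no verdict.
The state is a dict: "time": time; "q": joint angles; "joint_vel": joint speeds; "effort": joint torques, N m; "ee_pos": TCP position; "ee_rot": TCP orientation; "wrist_force": force on the tool from outside, world axes, zero at the start; "wrist_torque": the same for the moment, N m; "grip_width": finger opening in m.
Only numpy, scipy, OpenCV 4.12 (cv2) and the standard library are available. Lean on these libraries where they do the work, as an engineer would, in place of code of your own. Each camera call takes 0.05 s, during which the arm holds its last target.

## Task

Get the guitar-bridge drilling jig ready for the drill. With the fingertips, push the wooden sliding jaw fully home so that it squares the black blank tight against the fence, and then swing the hinged metal leaf over and press it down flat, so that the tongue under its edge drops into the jaw's slot. Let the jaw move the blank: do not touch or lift the blank yourself, and leave the things standing round the jig alone.

Things in the scene. Friction and masses are not known exactly. Their poses are not given: they have to be found in the camera images.
- jig: Drilling jig, fixed to the table: plywood base 18 mm thick, from x = -121 to +65 mm and y = -106 to +106 mm of its origin, which lies at table level. x: the way the jaw closes (away from the robot); y along fence, jaw and blank; z up. All heights here are above the table. The jaw runs between two guides (inner edges at y = -82 and +82 mm, tops at 34.5 mm).
- blank: Black ebony bridge blank, 30 (x) by 160 (y) by 10 mm, loose on the jig's base (its underside at 18 mm) between fence and jaw, its centre 7 to 14 mm short of that place and a little askew. Origin: centre of its underside. Tight against the fence its origin is at x = +5 mm in the jig's frame and its y axis is parallel to the jig's.
- jaw (a joint): Sliding dark wood jaw, its opening in m: 0 = home (just gripping the blank against the fence); grows as it moves back along the jig's -x; at most 0.042. About 3 N moves it; it stays where left. Its face is at jig x = -10 mm - value. Front part 38 mm deep, top at 31.5 mm; behind it a 12 mm wide slot (jig x = -60 to -48 mm at home), then the pale push block.
- push_face (a point): Centre of the near (-x) face of the jaw's upright push block, 35 mm above the table. The block is 48 mm wide (y), 20 mm deep and reaches from the base to 50 mm above the table; push this face along the jig's +x. At home it is at jig x = -80 mm. The base in front of it is 18 mm above the table.
- leaf (a joint): Hinged aluminium leaf with six brass drill bushings, angle in rad: 0 = shut, flat over blank and jaw; pi/2 = upright; starts leaning back past upright, away from the robot (1.65 to 2.0). Stiff hinge: stays at any angle; about 3 N at its free edge moves it. 116 mm wide, 6 mm thick, reaches 107.5 mm from the hinge axis, which lies in its mid-plane.
- leaf_hinge (a point): Middle of the leaf's hinge axis, which runs along the jig's y, at jig x = +50 mm, 36 mm above the table. Its axes turn with the leaf: -x points from hinge to free edge, z is the outward normal of the outer face (up when shut, away from the robot when upright).
- leaf_pad (a point): Centre of the black rubber finger pad (26 by 70 mm) on the leaf's outer face near its free edge, 92.5 mm from the hinge axis, 5 mm off the mid-plane: the face to push. Reach behind the leaf to push it over towards the robot, then press down; shut, the pad lies 41 mm above the table. Axes as leaf_hinge.
- glue_bottle: White glue bottle with nozzle, standing, 67 mm across, 190 mm high. Origin: centre of its underside. Leave alone.
- caliper: Digital caliper lying on the table, 62 by 190 by 14 mm. Origin: centre of its underside. Leave alone.
- bits: Shut walnut box of drill bits, 106 by 150 by 60 mm. Origin: centre of its underside. Leave alone.
- fence_face (a point): Middle of the fixed wooden fence's face, which looks at the jaw: jig x = +20 mm, 25 mm above the table. The fence is 196 mm long (y), its top 31.5 mm above the table.
- tongue (a point): Middle of the lower edge of the steel tongue under the leaf's free edge (7 mm thick, 100 mm wide, 100.5 to 107.5 mm from the hinge axis, reaching 14 mm below the leaf's mid-plane). It drops into the jaw's slot only if the jaw is within about 2.5 mm of home, and then keeps the jaw from sliding back. Axes as leaf_hinge.

How it is judged:
By the outcome, as a careful person would: the job done as asked, in the order asked, and still so for the second after the job is handed in, with the robot touching nothing.
It also fails if it takes over 48 s, if anything falls off the work surface, if the arm or the gripper's body presses on something with over 40 N, if the wrist force passes 120 N, or if a joint passes its speed limit or range.

## Working session

There is one attempt and no reset: what is moved stays moved. The work goes in short steps, Python scripts to look and compute and a tool call to move; the robot and the scene stay as the last step left them, time stands still between calls to the robot, and variables do not carry over. Pictures are saved under pics/ and viewed, and the job is handed in when it is done.

Besides the shell and the picture viewer there is one more tool, called after "Emit:" as name(argument=value, ...), one argument or row to a line, values as JSON. jog_arm: Moves the arm, as the interface text tells. Its arguments: {"type":"object","properties":{"plan":{"type":"array"}},"required":["plan"]}

```bash
mkdir -p pics; ls
python3 - <<'E'
from plant import bot
import cv2,pickle
s=bot.state();print(s)
for n in("scene","top","wrist"):
    f=bot.grab_frame(n);pickle.dump(f,open(f"pics/{n}0.pkl","wb"));cv2.imwrite(f"pics/{n}0.png",f["img"][:,:,::-1]);print(n,f["fx"],f["fy"],f["cx"],f["cy"],f["T"].round(4).tolist(),[k for k in f])
E
```

```text
pics
{'time': 0.0, 'q': array([ 1.03780157,  0.53718459, -0.00440627,  1.53884981,  0.00259784,
        1.06728556, -0.07120681]), 'joint_vel': array([-0.00079959, -0.00042761,  0.00082479,  0.00053678, -0.00127574,
       -0.00072409,  0.00111971]), 'effort': array([ 5.60804492e-04, -5.70984685e+01,  9.90487374e-01, -2.51604134e+01,
       -5.63345721e-02,  1.79084128e-02,  1.11589045e-04]), 'ee_pos': array([ 0.29221312, -0.57993622,  0.23783653]), 'ee_rot': array([ 9.72881702e-01,  2.31301651e-01, -2.67013174e-04, -8.18413192e-04]), 'wrist_force': array([0.54877064, 0.36090225, 1.01192393]), 'wrist_torque': array([ 0.01400655,  0.00434516, -0.04195631]), 'grip_width': 0.08809774017387512}
scene 407.2301607735897 407.2301607735897 319.197186452273 203.46886814705448 [[-0.8366, 0.3309, -0.4367, 0.1332], [-0.5475, -0.536, 0.6426, 0.5001], [-0.0214, 0.7767, 0.6295, 0.6517], [0.0, 0.0, 0.0, 1.0]] ['img', 'fx', 'fy', 'cx', 'cy', 'T']
top 475.6884817834297 475.6884817834297 325.415239529433 199.7009529352469 [[0.0271, 0.9955, -0.0906, 0.4266], [-0.9995, 0.0286, 0.0153, -0.0664], [0.0178, 0.0902, 0.9958, 1.1172], [0.0, 0.0, 0.0, 1.0]] ['img', 'fx', 'fy', 'cx', 'cy', 'T']
wrist 309.70691628693146 309.70691628693146 321.92630253609167 199.4963881368665 [[0.4496, 0.8458, 0.287, 0.3674], [-0.8932, 0.4264, 0.1428, -0.5422], [-0.0016, -0.3206, 0.9472, 0.3834], [0.0, 0.0, 0.0, 1.0]] ['img', 'fx', 'fy', 'cx', 'cy', 'T']
```

View pics/scene0.png

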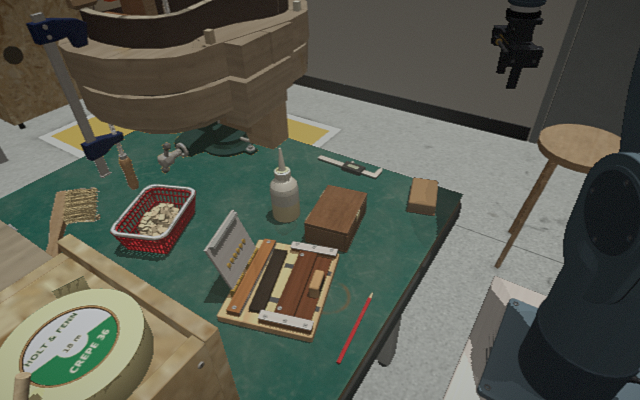

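View pics/top0.png

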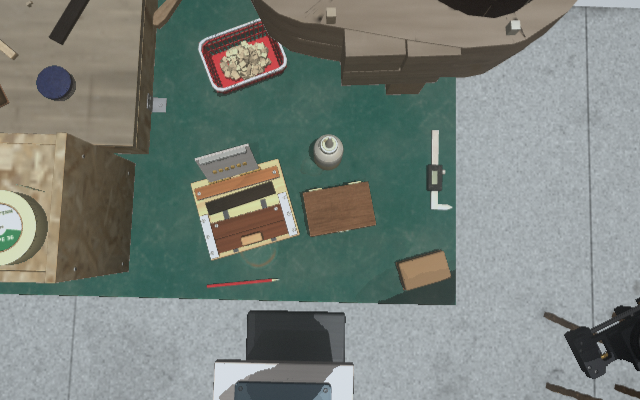

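View pics/wrist0.png

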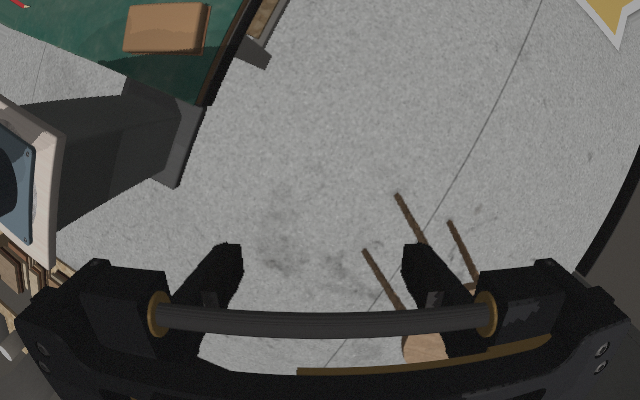

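```bash
cat > h.py <<'E'
import numpy as np,cv2,pickle
def load(n): return pickle.load(open(f"pics/{n}.pkl","rb"))
def ray(f,u,v):
    x=(u-f["cx"])/f["fx"];y=(v-f["cy"])/f["fy"]
    d=np.array([x,-y,-1.]);T=f["T"];return T[:3,3],T[:3,:3]@d
def onz(f,u,v,z):
    o,d=ray(f,u,v);return o+d*(z-o[2])/d[2]
def proj(f,P):
    p=f["T"][:3,:3].T@(np.asarray(P)-f["T"][:3,3]);return np.array([f["cx"]+f["fx"]*p[0]/-p[2],f["cy"]-f["fy"]*p[1]/-p[2]])
def crop(f,name,x0,y0,x1,y1,k):
    cv2.imwrite(name,cv2.resize(f["img"][y0:y1,x0:x1,::-1],None,fx=k,fy=k,interpolation=cv2.INTER_CUBIC))
E
python3 - <<'E'
from h import *
crop(load("top0"),"pics/t1.png",170,135,310,270,5.5 and 4)
crop(load("scene0"),"pics/s1.png",200,190,360,350,4)
E
```

```text
(no output)
```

View pics/t1.png

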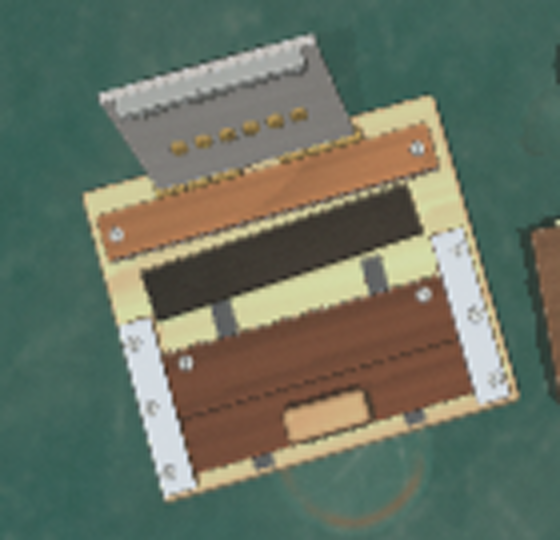

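View pics/s1.png

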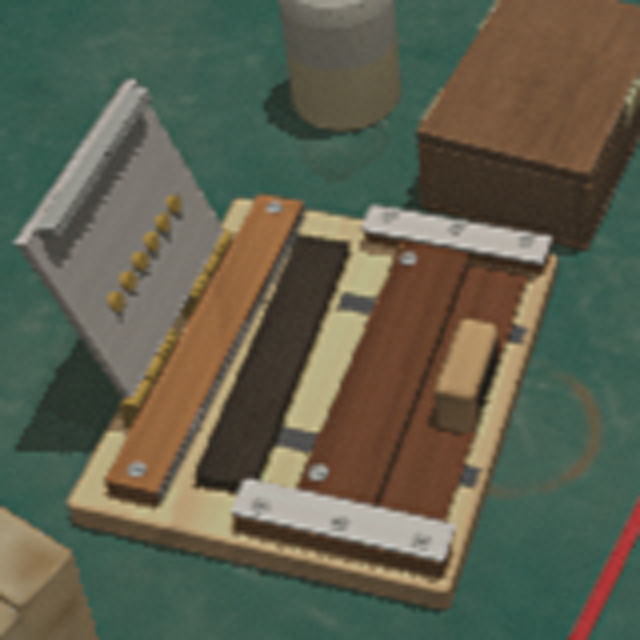

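Run:
```python
from h import *
f=load("top0")
c=lambda u,v:(u/4+170-.4,v/4+135-.4)
pts={"FL":(82,195,.018),"FR":(435,97,.018),"NR":(517,396,.018),"NL":(165,498,.018),
"guideL far":(120,322,.0345),"pushTL":(285,408,.05),"pushTR":(366,391,.05),"pushBR":(372,414,.05),"pushBL":(290,440,.05)}
W={k:onz(f,*c(u,v),z) for k,(u,v,z) in pts.items()}
for k,v in W.items(): print(k,v.round(4))
J=np.array([[65,106],[65,-106],[-121,-106],[-121,106]])/1e3
P=np.array([W[k][:2] for k in("FL","FR","NR","NL")])
Jc=J-J.mean(0);Pc=P-P.mean(0)
a=np.arctan2((Jc[:,0]*Pc[:,1]-Jc[:,1]*Pc[:,0]).sum(),(Jc*Pc).sum())
R=np.array([[np.cos(a),-np.sin(a)],[np.sin(a),np.cos(a)]])
t=P.mean(0)-R@J.mean(0)
print("yaw",a,"t",t,"res mm",((P-(J@R.T+t))*1e3).round(1).tolist())
np.savez("jig.npz",R=R,t=t,a=a)
for k,v in W.items(): print(k,((v[:2]-t)@R*1e3).round(1))
# leaf: free edge ends in top
for k,(u,v) in {"leafL":(100,95),"leafR":(313,35)}.items():
  o,d=ray(f,*c(u,v))
  for th in(1.6,1.7,1.8,1.9,2.0):
    pass
  # intersect with jig plane y=+-58
  s=58e-3 if k=="leafL" else -58e-3
  oj=(o[:2]-t)@R;dj=d[:2]@R
  l=(s-oj[1])/dj[1];print(k,(oj+l*dj)[0],o[2]+l*d[2])
# check in scene view
g=load("scene0");im=g["img"][:,:,::-1].copy()
im=cv2.resize(im[190:350,200:360],None,fx=4,fy=4,interpolation=cv2.INTER_CUBIC)
for x,y,z in [(65,106,18),(65,-106,18),(-121,-106,18),(-121,106,18),(50,58,36),(50,-58,36),(20,98,31.5),(20,-98,31.5)]:
  p=proj(g,[*(R@[x/1e3,y/1e3]+t),z/1e3]);q=((p-[200,190]+.4)*4).astype(int);cv2.circle(im,q.tolist(),4,(0,0,255),1)
for th in(1.6,1.7,1.8,1.9,2.0):
  x=50-107.5*np.cos(th);z=36+107.5*np.sin(th)
  for y in(58,-58):
    for g_,nm in((g,"s"),(f,"t")):
      p=proj(g_,[*(R@[x/1e3,y/1e3]+t),z/1e3]); 
      q=(p-([200,190] if nm=="s" else [170,135])+.4)*4; print(nm,th,y,q.round(0))
cv2.imwrite("pics/s2.png",im)
```

```text
FL [0.5556 0.231  0.018 ]
FR [0.6192 0.0291 0.018 ]
NR [ 0.4465 -0.0242  0.018 ]
NL [0.3829 0.1747 0.018 ]
guideL far [0.4819 0.2013 0.0345]
pushTL [0.4357 0.1035 0.05  ]
pushTR [0.4464 0.0588 0.05  ]
pushBR [0.4337 0.055  0.05  ]
pushBL [0.418 0.1   0.05 ]
yaw 0.3073294841906482 t [0.52772931 0.11113026] res mm [[-2.0, -0.8], [-2.6, -0.6], [2.0, 2.3], [2.5, -0.9]]
FL [ 62.9 105.8]
FR [  62.4 -105.8]
NR [-118.4 -104.5]
NL [-118.8  104.4]
guideL far [-16.4  99.8]
pushTL [-90.   20.6]
pushTR [-93.4 -25.2]
pushBR [-106.6  -25.1]
pushBL [-107.9   22.6]
leafL 0.08872346096891151 0.13335470066673238
leafR 0.08544560177775914 0.1485149522092768
s 1.6 58 [ 82. 246.]
t 1.6 58 [113. 157.]
s 1.6 -58 [189.  80.]
t 1.6 -58 [331.  96.]
s 1.7 58 [ 60. 243.]
t 1.7 58 [108. 138.]
s 1.7 -58 [169.  78.]
t 1.7 -58 [326.  77.]
s 1.8 58 [ 39. 241.]
t 1.8 58 [103. 119.]
s 1.8 -58 [150.  78.]
t 1.8 -58 [321.  58.]
s 1.9 58 [ 19. 242.]
t 1.9 58 [100. 101.]
s 1.9 -58 [131.  79.]
t 1.9 -58 [316.  41.]
s 2.0 58 [  1. 244.]
t 2.0 58 [97. 84.]
s 2.0 -58 [114.  82.]
t 2.0 -58 [312.  24.]
```

View pics/s2.png

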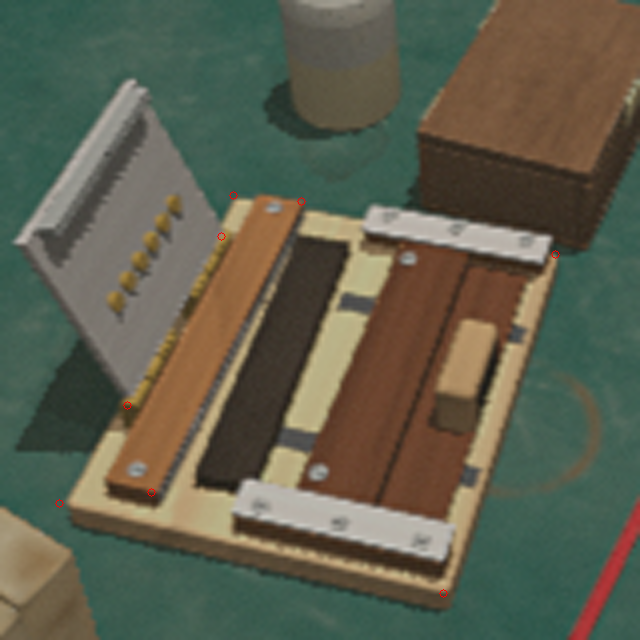

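Run:
```python
from h import *
crop(load("scene0"),"pics/s3.png",40,0,320,240,2.85)
crop(load("top0"),"pics/t3.png",90,0,370,210,2.85)
```

```text
(no output)
```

View pics/s3.png

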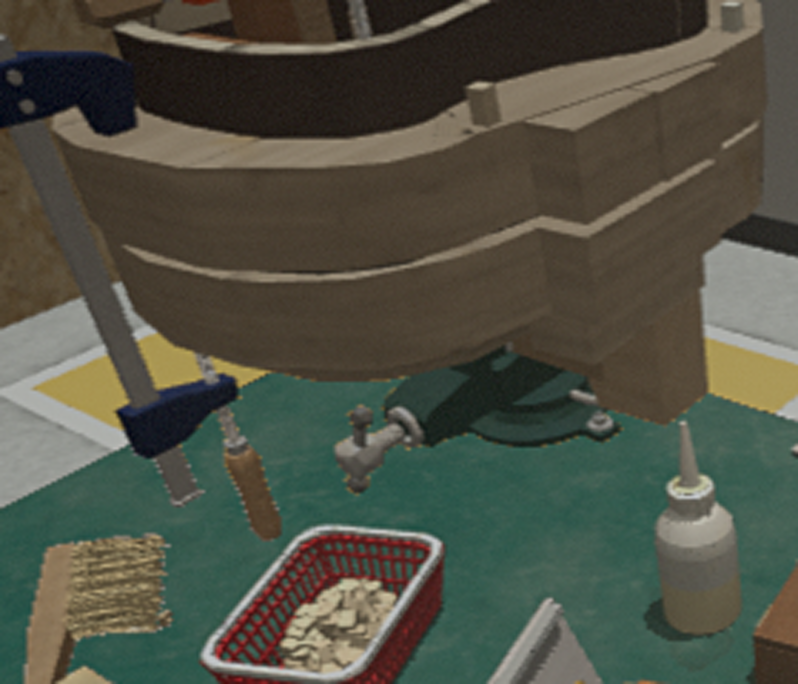

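View pics/t3.png

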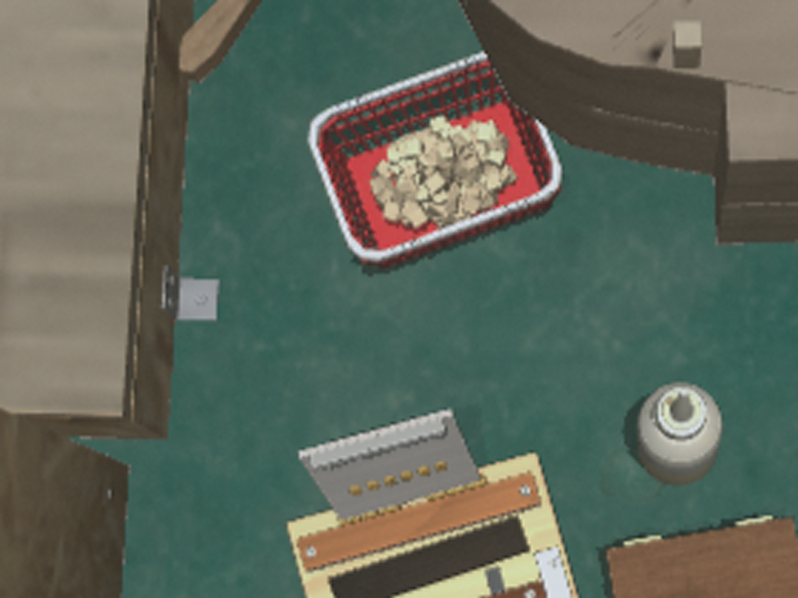

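Run:
```python
from h import *
from scipy.optimize import least_squares
f=load("top0");g=load("scene0")
ct=lambda u,v:np.array((u/4+170-.4,v/4+135-.4)); cs=lambda u,v:np.array((u/4+200-.4,v/4+190-.4))
obs=[(f,ct(82,195),(65,106,18)),(f,ct(435,97),(65,-106,18)),(f,ct(517,396),(-121,-106,18)),(f,ct(165,496),(-121,106,18)),
(g,cs(72,500),(65,106,18)),(g,cs(555,255),(-121,-106,18)),(g,cs(446,592),(-121,106,18)),(g,cs(236,199),(65,-106,18))]
def w(p,P):
  a=p[2];x,y,z=np.array(P)/1e3;return [p[0]+np.cos(a)*x-np.sin(a)*y,p[1]+np.sin(a)*x+np.cos(a)*y,z]
r=least_squares(lambda p:np.concatenate([proj(k,w(p,P))-o for k,o,P in obs]),[.528,.111,.307])
print(r.x,r.fun.reshape(-1,2).round(1).tolist())
a=r.x[2];np.savez("jig.npz",R=np.array([[np.cos(a),-np.sin(a)],[np.sin(a),np.cos(a)]]),t=r.x[:2],a=a)
def tri(pt,ps):
  A=[];b=[]
  o1,d1=ray(f,*pt);o2,d2=ray(g,*ps)
  s=np.linalg.lstsq(np.array([d1,-d2]).T,o2-o1,rcond=None)[0]
  p,q=o1+s[0]*d1,o2+s[1]*d2;return ((p+q)/2).round(3),np.linalg.norm(p-q).round(4)
print("bottle tip",tri((329,140),(281,150)))
print("mould low corner",tri((388,94),(270,147)))
print("pushblock near-top L/R", tri(ct(290,438),cs(468,402)),tri(ct(371,413),cs(495,325)))
```

```text
[0.52704136 0.11019349 0.30956318] [[0.1, -0.4], [0.1, -0.9], [1.4, 1.1], [0.1, 2.0], [-2.4, 0.7], [0.6, -0.3], [0.1, 0.1], [-0.3, -1.1]]
bottle tip (array([ 0.629, -0.085,  0.186]), np.float64(0.0029))
mould low corner (array([ 0.766, -0.213,  0.085]), np.float64(0.0103))
pushblock near-top L/R (array([0.418, 0.1  , 0.045]), np.float64(0.0026)) (array([0.433, 0.055, 0.047]), np.float64(0.0038))
```

Emit:
jog_arm(
  plan=[
    [10,60,0,0,0,-0.05,0],
    [20,120,0,0,0,-0.1,0],
    [30,180,0,0,0,-0.157,0],
    [40,240,0,0,0,-0.157,0],
    [50,300,0,0,0,-0.157,0],
    [60,360,0,0,0,-0.157,0],
    [72,420,0,0,0,-0.157,0],
    [84,480,-10,0,0,-0.157,0],
    [96,540,-40,0,0,-0.157,0],
    [106,600,-80,0,0,-0.157,0],
    [114,652,-110,0,0,-0.157,0],
    [114,652,-120,0,0,-0.157,0],
    [114,652,-120,0,0,-0.157,0],
  ],
)

```text
time: 1.78
ee_pos: [0.4055, 0.0724, 0.1178]
ee_rot: [0.988, 0.156, -0.001, -0.0]
wrist_force: [-0.5, -0.4, -0.1]
grip_width: 0.0004
```

```bash
cat > look.py <<'E'
import sys
from plant import bot
from h import *
n=sys.argv[1]
s=bot.state();d=np.load("jig.npz");p=s["ee_pos"]
print(s["time"],p.round(4),"jig",((p[:2]-d["t"])@d["R"]*1e3).round(1),s["ee_rot"].round(3),s["wrist_force"].round(2),s["q"].round(2))
ims=[]
for c in("wrist","scene","top"):
    f=bot.grab_frame(c);pickle.dump(f,open(f"pics/{c}{n}.pkl","wb"));ims.append(f["img"][:,:,::-1])
a=cv2.resize(ims[0],(480,300)) ; b=cv2.resize(ims[1][190:350,160:400],(480,320),interpolation=cv2.INTER_CUBIC)
c=cv2.resize(ims[2][130:280,170:320],(310,310),interpolation=cv2.INTER_CUBIC)
o=np.zeros((600,800,3),np.uint8);o[:300,:480]=a;o[300:600,:480]=b[:300];o[:310,485:795]=c
cv2.imwrite(f"pics/L{n}.png",o)
E
python3 look.py 1
```

```text
1.775 [0.4055 0.0724 0.1178] jig [-127.3    1. ] [ 0.988  0.156 -0.001 -0.   ] [-0.49 -0.39 -0.07] [ 0.02  0.37 -0.35  2.21  0.22  0.59 -1.76]
```

View pics/L1.png

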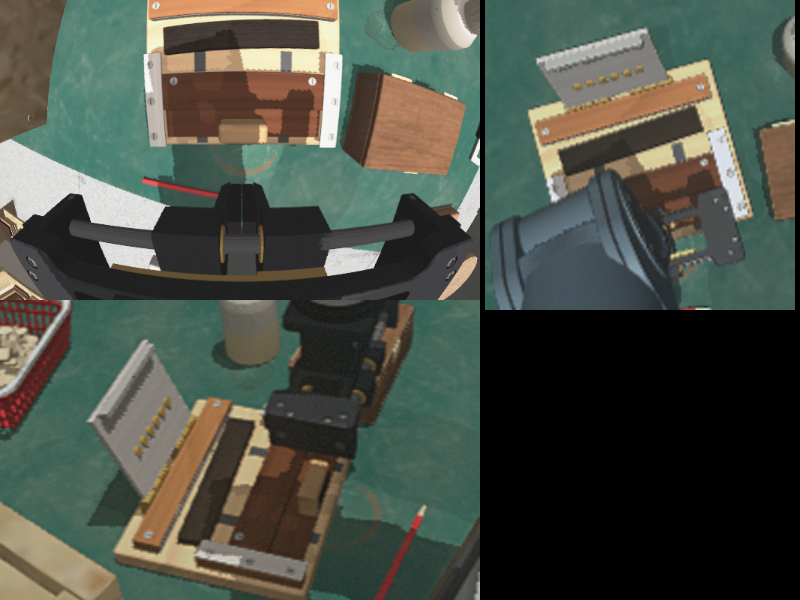

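Emit:
jog_arm(
  plan=[
    [0,0,-50,0,0,0,0],
    [0,0,-80,0,0,0,0],
    [0,0,-90,0,0,0,0],
    [0,0,-90,0,0,0,0],
    [5,1,-90,0,0,0,0],
    [10,3,-90,0,0,0,0],
    [14,4,-90,0,0,0,0],
    [17,5,-90,0,0,0,0],
    [20,6,-90,0,0,0,0],
    [23,7,-90,0,0,0,0],
    [23,7,-90,0,0,0,0],
  ],
)

```text
time: 3.3
ee_pos: [0.4301, 0.0787, 0.0287]
ee_rot: [0.988, 0.154, 0.0, -0.0]
wrist_force: [-1.0, -1.0, -0.6]
grip_width: 0.0001
```

```bash
python3 look.py 2
```

```text
3.3 [0.4301 0.0787 0.0287] jig [-102.    -0.4] [ 0.988  0.154  0.    -0.   ] [-1.02 -0.95 -0.6 ] [-0.08  0.58 -0.25  2.19  0.35  0.41 -1.87]
```

View pics/L2.png

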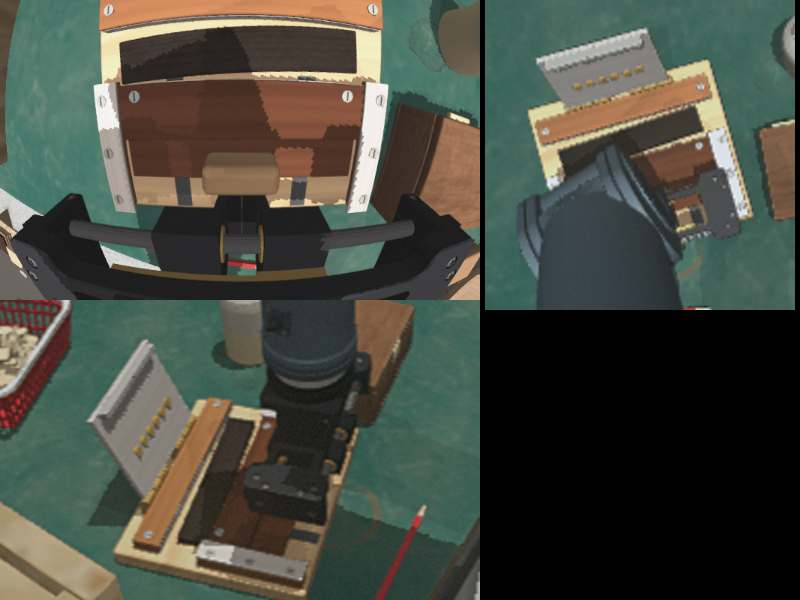

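Emit:
jog_arm(
  plan=[
    [2,0.6,0,0,0,0,0],
    [4,1.2,0,0,0,0,0],
    [6,1.9,0,0,0,0,0],
    [8,2.5,0,0,0,0,0],
    [10,3.2,0,0,0,0,0],
    [10,3.2,0,0,0,0,0],
  ],
)

```text
time: 4.2
ee_pos: [0.4399, 0.0821, 0.0287]
ee_rot: [0.988, 0.154, 0.0, -0.0]
wrist_force: [-1.4, 0.8, 1.3]
grip_width: 0.0004
```

Emit:
jog_arm(
  plan=[
    [1,0.3,0,0,0,0,0],
    [2,0.6,0,0,0,0,0],
    [2,0.6,0,0,0,0,0],
  ],
)

```text
time: 4.58
ee_pos: [0.4407, 0.0822, 0.0286]
ee_rot: [0.988, 0.154, -0.001, 0.0]
wrist_force: [-4.9, 0.4, 3.1]
grip_width: 0.0005
```

Emit:
jog_arm(
  plan=[
    [1,0.3,0,0,0,0,0],
    [2,0.6,0,0,0,0,0],
    [2,0.6,0,0,0,0,0],
  ],
)

```text
time: 4.95
ee_pos: [0.4407, 0.0821, 0.0283]
ee_rot: [0.988, 0.154, -0.003, 0.001]
wrist_force: [-9.4, 0.1, 6.7]
grip_width: 0.0002
```

```bash
python3 look.py 3
```

```text
4.95 [0.4407 0.0821 0.0283] jig [-90.8  -0.5] [ 0.988  0.154 -0.003  0.001] [-9.41  0.06  6.71] [-0.08  0.6  -0.25  2.16  0.35  0.43 -1.86]
```

View pics/L3.png

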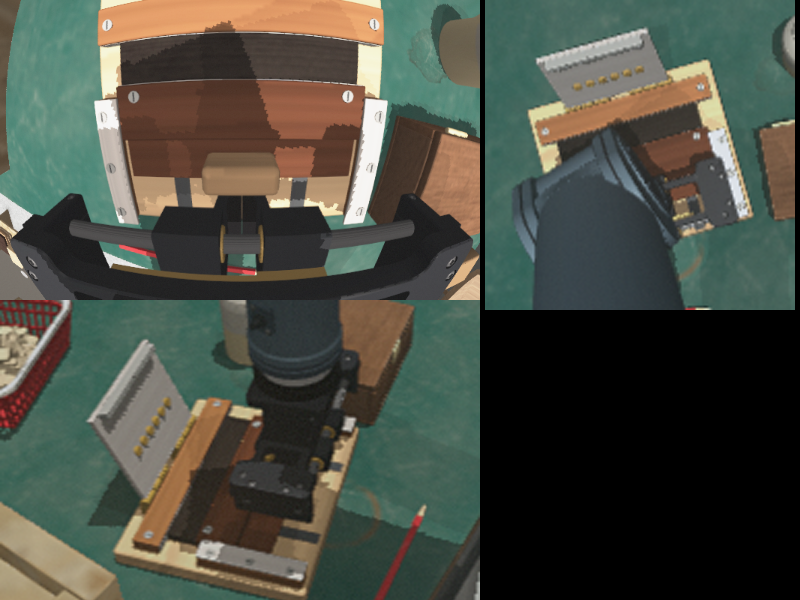

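Emit:
jog_arm(
  plan=[
    [2,0.6,0,0,0,0,0],
    [4,1.3,0,0,0,0,0],
    [5,1.6,0,0,0,0,0],
    [5,1.6,0,0,0,0,0],
    [5,1.6,0,0,0,0,0],
  ],
)

```text
time: 5.72
ee_pos: [0.4407, 0.0818, 0.0276]
ee_rot: [0.988, 0.154, -0.007, 0.002]
wrist_force: [-19.5, -3.0, 16.1]
grip_width: 0.0003
```

```bash
python3 look.py 4; python3 -c "
from h import *
crop(load('wrist4'),'pics/w4.png',120,0,520,280,2)"
```

```text
5.725 [0.4407 0.0818 0.0276] jig [-90.8  -0.7] [ 0.988  0.154 -0.007  0.002] [-19.55  -3.02  16.08] [-0.08  0.6  -0.25  2.15  0.34  0.44 -1.86]
```

View pics/w4.png

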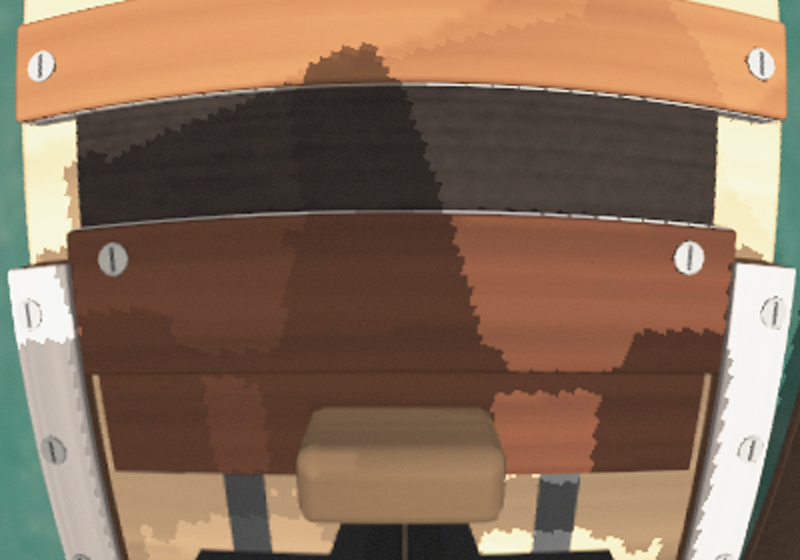

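Emit:
jog_arm(
  plan=[
    [-10,-3,0,0,0,0,0],
    [-25,-8,0,0,0,0,0],
    [-28,-9,50,0,0,0,0],
    [-28,-9,110,0,0,0,0],
    [-25,-8,170,0,0,0,0],
    [0,0,220,-0.03,0.1,0,0],
    [50,20,231,-0.06,0.19,0,0],
    [100,35,231,-0.09,0.28,0,0],
    [150,50,231,-0.107,0.333,0,0],
    [192,62,231,-0.107,0.333,0,0],
    [192,62,231,-0.107,0.333,0,0],
  ],
)

```text
time: 7.25
ee_pos: [0.6429, 0.1473, 0.2578]
ee_rot: [0.973, 0.152, -0.171, 0.027]
wrist_force: [-0.2, -0.6, -0.1]
grip_width: 0.0005
```

```bash
python3 look.py 5
python3 - <<'E'
from h import *
f=load("top5");g=load("scene5")
crop(g,"pics/s5.png",200,190,360,350,4)
E
```

```text
7.25 [0.6429 0.1473 0.2578] jig [1.217e+02 1.000e-01] [ 0.973  0.152 -0.171  0.027] [-0.22 -0.65 -0.15] [-0.11  0.79 -0.35  1.13  0.21  1.61 -1.7 ]
```

View pics/L5.png

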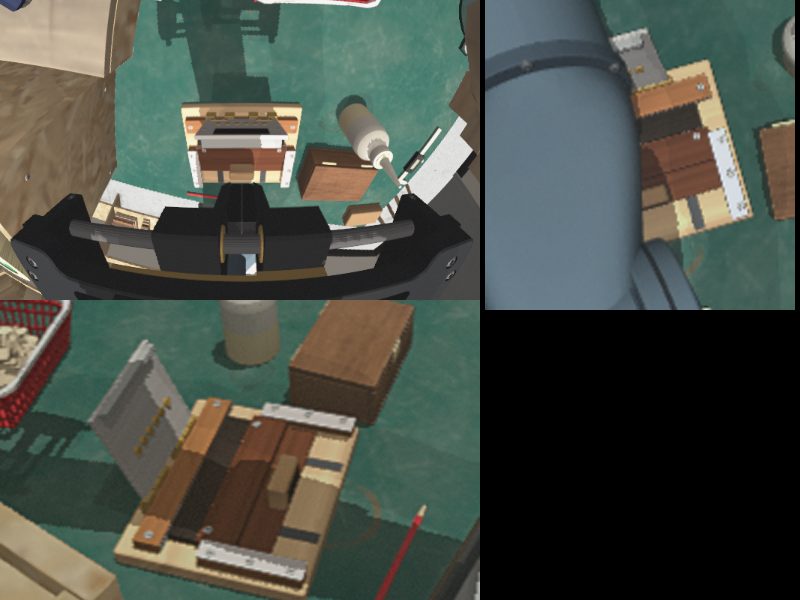

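View pics/s5.png

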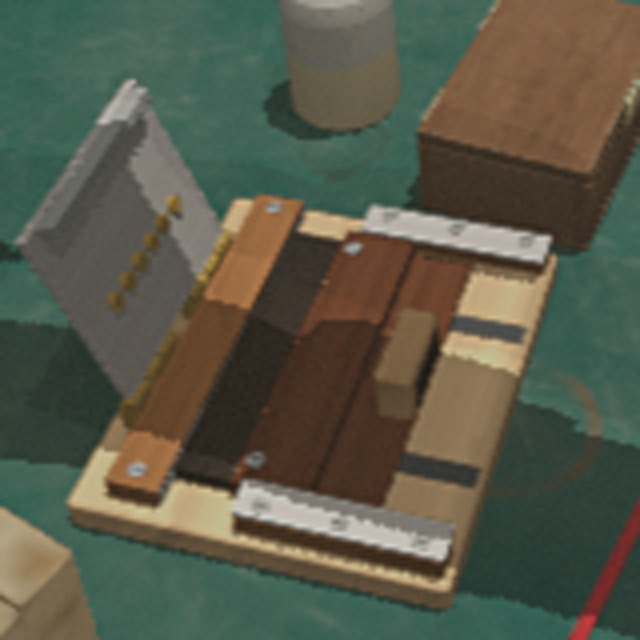

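Run:
```python
from h import *
f=load("wrist5");print(f["T"].round(3).tolist())
d=np.load("jig.npz");R,t=d["R"],d["t"]
def pj(P):
  p=f["T"][:3,:3].T@(np.array(P)-f["T"][:3,3]);p=np.array([p[0],-p[1],-p[2]])
  th=np.arctan2(np.hypot(p[0],p[1]),p[2]);r=f["fx"]*th;n=np.hypot(p[0],p[1])
  return (f["cx"]+r*p[0]/n,f["cy"]+r*p[1]/n)
for th in(1.7,1.8,1.9,2.0):
  for y in(58,-58):
    x=50-107.5*np.cos(th);z=36+107.5*np.sin(th)
    print(th,y,np.round(np.array(pj([*(R@[x/1e3,y/1e3]+t),z/1e3]))*.75))
print("tcp",np.array(pj([.6429,.1473,.2578]))*.75)
print("fence",np.array(pj([*(R@[.02,.098]+t),.0315]))*.75)
```

```text
[[0.304, 0.744, 0.595, 0.766], [-0.953, 0.237, 0.19, 0.187], [-0.0, -0.624, 0.781, 0.366], [0.0, 0.0, 0.0, 1.0]]
1.7 58 [196. 155.]
1.7 -58 [287. 155.]
1.8 58 [195. 147.]
1.8 -58 [288. 147.]
1.9 58 [195. 139.]
1.9 -58 [289. 139.]
2.0 58 [194. 131.]
2.0 -58 [289. 131.]
tcp [241.80127832 195.78772726]
fence [186.64402138 133.55511512]
```

Emit:
jog_arm(
  plan=[
    [0,0,-50,0,0,0,0],
    [0,0,-100,0,0,0,0],
    [0,0,-128,0,0,0,0],
    [0,0,-132,0,0,0,0],
    [0,0,-132,0,0,0,0],
  ],
)

```text
time: 8.02
ee_pos: [0.6409, 0.1465, 0.1294]
ee_rot: [0.973, 0.152, -0.171, 0.027]
wrist_force: [0.0, -0.4, 0.7]
grip_width: 0.0006
```

```bash
cat > plan.py <<'E'
from h import *
import sys
d=np.load("jig.npz");R,t=d["R"],d["t"]
from plant import bot
s=bot.state();p=s["ee_pos"];from scipy.spatial.transform import Rotation as Ro
z=Ro.from_quat(s["ee_rot"]).as_matrix()[:,2]
phi0=np.arcsin(-(z[:2]@R)[0]);print(p.round(4),"jig",((p[:2]-t)@R*1e3).round(1),"phi",phi0.round(3),"F",s["wrist_force"].round(1),s["time"])
ys=R[:,1]
for th in np.arange(float(sys.argv[1]),float(sys.argv[2])-.001,-float(sys.argv[3])):
  phi=max(0,min(.35,th-1.5));r=97
  E=np.array([50-r*np.cos(th)+5*np.sin(th),36+r*np.sin(th)+5*np.cos(th)])
  T=E+9*np.array([np.cos(phi),-np.sin(phi)])
  w=np.array([*(R@[T[0]/1e3,0]+t),T[1]/1e3]);sh=(w-p)*1e3;dp=phi-phi0
  print(round(th,2),"jig",T.round(0),sh.round(0),(dp*ys).round(3))
E
python3 plan.py 1.95 -0.06 0.1; python3 look.py 6
```

```text
[0.6409 0.1465 0.1294] jig [119.5  -0.2] phi 0.348 F [ 0.  -0.4  0.7] 8.025
1.95 jig [ 99. 121.] [-20.  -6.  -8.] [-0.001  0.002]
1.85 jig [ 90. 125.] [-28.  -9.  -5.] [-0.001  0.002]
1.75 jig [ 81. 128.] [-37. -12.  -1.] [ 0.03  -0.093]
1.65 jig [ 72. 131.] [-46. -14.   2.] [ 0.06  -0.188]
1.55 jig [ 62. 133.] [-55. -17.   3.] [ 0.091 -0.284]
1.45 jig [ 52. 133.] [-64. -20.   3.] [ 0.106 -0.331]
1.35 jig [ 43. 132.] [-73. -23.   2.] [ 0.106 -0.331]
1.25 jig [ 33. 130.] [-82. -26.   0.] [ 0.106 -0.331]
1.15 jig [ 24. 127.] [-91. -29.  -3.] [ 0.106 -0.331]
1.05 jig [ 15. 123.] [-100.  -32.   -7.] [ 0.106 -0.331]
0.95 jig [  7. 118.] [-108.  -34.  -12.] [ 0.106 -0.331]
0.85 jig [ -1. 112.] [-115.  -37.  -17.] [ 0.106 -0.331]
0.75 jig [ -9. 106.] [-122.  -39.  -24.] [ 0.106 -0.331]
0.65 jig [-15.  99.] [-128.  -41.  -31.] [ 0.106 -0.331]
0.55 jig [-21.  91.] [-134.  -43.  -38.] [ 0.106 -0.331]
0.45 jig [-26.  83.] [-139.  -44.  -47.] [ 0.106 -0.331]
0.35 jig [-30.  74.] [-143.  -46.  -55.] [ 0.106 -0.331]
0.25 jig [-34.  65.] [-146.  -47.  -65.] [ 0.106 -0.331]
0.15 jig [-36.  55.] [-148.  -47.  -74.] [ 0.106 -0.331]
0.05 jig [-38.  46.] [-150.  -48.  -84.] [ 0.106 -0.331]
-0.05 jig [-38.  36.] [-150.  -48.  -93.] [ 0.106 -0.331]
8.025 [0.6409 0.1465 0.1294] jig [119.5  -0.2] [ 0.973  0.152 -0.171  0.027] [ 0.01 -0.43  0.74] [-0.11  0.9  -0.34  1.23  0.25  1.4  -1.72]
```

View pics/L6.png

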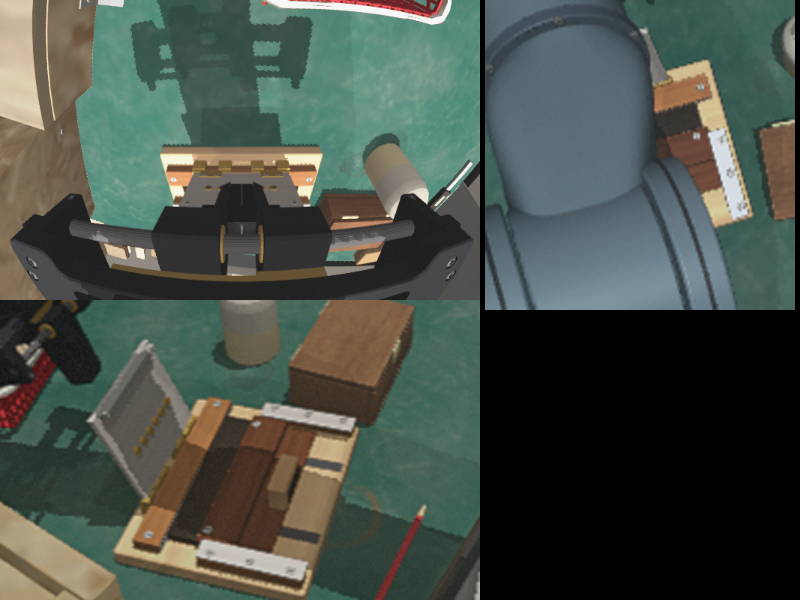

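Emit:
jog_arm(
  plan=[
    [0,0,-8,0,0,0,0],
    [-12,-4,-8,0,0,0,0],
    [-20,-6,-8,0,0,0,0],
    [-28,-9,-5,0,0,0,0],
    [-37,-12,-1,0.03,-0.093,0,0],
    [-46,-14,2,0.06,-0.188,0,0],
    [-55,-17,3,0.09,-0.28,0,0],
    [-64,-20,3,0.106,-0.331,0,0],
    [-73,-23,2,0.106,-0.331,0,0],
    [-73,-23,2,0.106,-0.331,0,0],
  ],
)

```text
time: 9.43
ee_pos: [0.5671, 0.1232, 0.1299]
ee_rot: [0.988, 0.154, -0.002, 0.001]
wrist_force: [0.1, 0.0, -0.7]
grip_width: 0.0004
```

```bash
python3 plan.py 1.35 -0.06 0.1; python3 look.py 7
```

```text
[0.5671 0.1232 0.1299] jig [42.2  0.2] phi 0.004 F [ 0.1  0.  -0.7] 9.425
1.35 jig [ 43. 132.] [ 1. -0.  2.] [ 0.001 -0.003]
1.25 jig [ 33. 130.] [-9. -3. -0.] [ 0.001 -0.003]
1.15 jig [ 24. 127.] [-17.  -6.  -3.] [ 0.001 -0.003]
1.05 jig [ 15. 123.] [-26.  -8.  -7.] [ 0.001 -0.003]
0.95 jig [  7. 118.] [-34. -11. -12.] [ 0.001 -0.003]
0.85 jig [ -1. 112.] [-41. -13. -18.] [ 0.001 -0.003]
0.75 jig [ -9. 106.] [-48. -16. -24.] [ 0.001 -0.003]
0.65 jig [-15.  99.] [-55. -18. -31.] [ 0.001 -0.003]
0.55 jig [-21.  91.] [-60. -19. -39.] [ 0.001 -0.003]
0.45 jig [-26.  83.] [-65. -21. -47.] [ 0.001 -0.003]
0.35 jig [-30.  74.] [-69. -22. -56.] [ 0.001 -0.003]
0.25 jig [-34.  65.] [-72. -23. -65.] [ 0.001 -0.003]
0.15 jig [-36.  55.] [-75. -24. -74.] [ 0.001 -0.003]
0.05 jig [-38.  46.] [-76. -25. -84.] [ 0.001 -0.003]
-0.05 jig [-38.  36.] [-76. -25. -94.] [ 0.001 -0.003]
9.425 [0.5671 0.1232 0.1299] jig [42.2  0.2] [ 0.988  0.154 -0.002  0.001] [ 0.07  0.   -0.65] [-0.01  0.59 -0.39  1.79  0.29  0.82 -1.79]
```

View pics/L7.png

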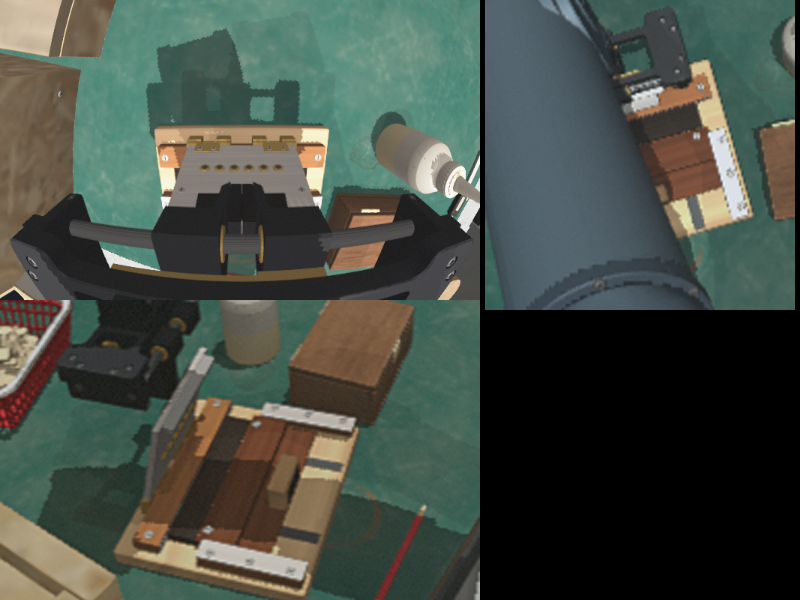

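The leaf has swung past upright (its edge is at (205,355) in the scene panel), with the finger behind it and the jaw still home. I'll continue along the arc.

Emit:
jog_arm(
  plan=[
    [-9,-3,0,0,0,0,0],
    [-17,-6,-3,0,0,0,0],
    [-26,-8,-7,0,0,0,0],
    [-34,-11,-12,0,0,0,0],
    [-41,-13,-18,0,0,0,0],
    [-48,-16,-24,0,0,0,0],
    [-55,-18,-31,0,0,0,0],
    [-60,-19,-39,0,0,0,0],
    [-65,-21,-47,0,0,0,0],
    [-69,-22,-56,0,0,0,0],
    [-72,-23,-65,0,0,0,0],
    [-72,-23,-65,0,0,0,0],
  ],
)

```text
time: 11.08
ee_pos: [0.4946, 0.1004, 0.0638]
ee_rot: [0.988, 0.154, -0.002, 0.0]
wrist_force: [0.0, -0.4, 0.1]
grip_width: 0.0003
```

```bash
python3 plan.py 0.25 -0.11 0.1; python3 look.py 8
```

```text
[0.4946 0.1004 0.0638] jig [-33.9   0.5] phi 0.004 F [ 0.  -0.4  0.1] 11.075
0.25 jig [-34.  65.] [ 0. -0.  1.] [ 0.001 -0.004]
0.15 jig [-36.  55.] [-2. -1. -8.] [ 0.001 -0.004]
0.05 jig [-38.  46.] [ -3.  -2. -18.] [ 0.001 -0.004]
-0.05 jig [-38.  36.] [ -4.  -2. -28.] [ 0.001 -0.004]
11.075 [0.4946 0.1004 0.0638] jig [-33.9   0.5] [ 0.988  0.154 -0.002  0.   ] [ 0.01 -0.39  0.08] [-0.01  0.6  -0.35  2.01  0.35  0.6  -1.86]
```

View pics/L8.png

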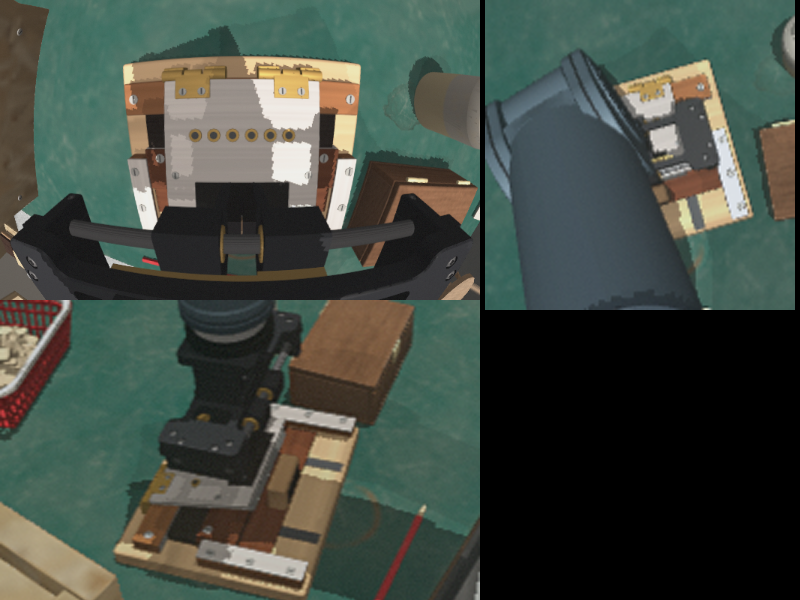

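The leaf is nearly shut, the tip is on the pad and the jaw is in place. Next I'll press it down.

Emit:
jog_arm(
  plan=[
    [-1,-1,-4,0,0,0,0],
    [-2,-1,-8,0,0,0,0],
    [-3,-1,-13,0,0,0,0],
    [-3,-2,-18,0,0,0,0],
    [-4,-2,-21,0,0,0,0],
    [-4,-2,-23,0,0,0,0],
    [-4,-2,-23,0,0,0,0],
  ],
)

```text
time: 12.1
ee_pos: [0.4914, 0.0985, 0.0416]
ee_rot: [0.988, 0.154, -0.001, 0.0]
wrist_force: [-0.1, -0.4, -0.3]
grip_width: 0.0002
```

Emit:
jog_arm(
  plan=[
    [0,0,-2,0,0,0,0],
    [0,0,-4,0,0,0,0],
    [0,0,-4,0,0,0,0],
  ],
)

```text
time: 12.48
ee_pos: [0.4917, 0.0986, 0.0408]
ee_rot: [0.988, 0.154, -0.001, 0.001]
wrist_force: [-12.5, -3.0, 43.9]
grip_width: 0.0006
```

Emit:
jog_arm(
  plan=[
    [0,0,-2,0,0,0,0],
    [0,0,-4,0,0,0,0],
    [0,0,-4,0,0,0,0],
  ],
)

```text
time: 12.85
ee_pos: [0.4918, 0.0986, 0.04]
ee_rot: [0.988, 0.154, -0.001, 0.002]
wrist_force: [-24.5, -5.4, 89.0]
grip_width: 0.0005
```

```bash
python3 look.py 9; python3 -c "
from h import *
crop(load('wrist9'),'pics/w9.png',120,20,520,300,2)"
```

```text
12.85 [0.4918 0.0986 0.04  ] jig [-37.1  -0.3] [ 0.988  0.154 -0.001  0.002] [-24.49  -5.42  88.97] [-0.04  0.63 -0.32  2.02  0.38  0.54 -1.89]
```

View pics/L9.png

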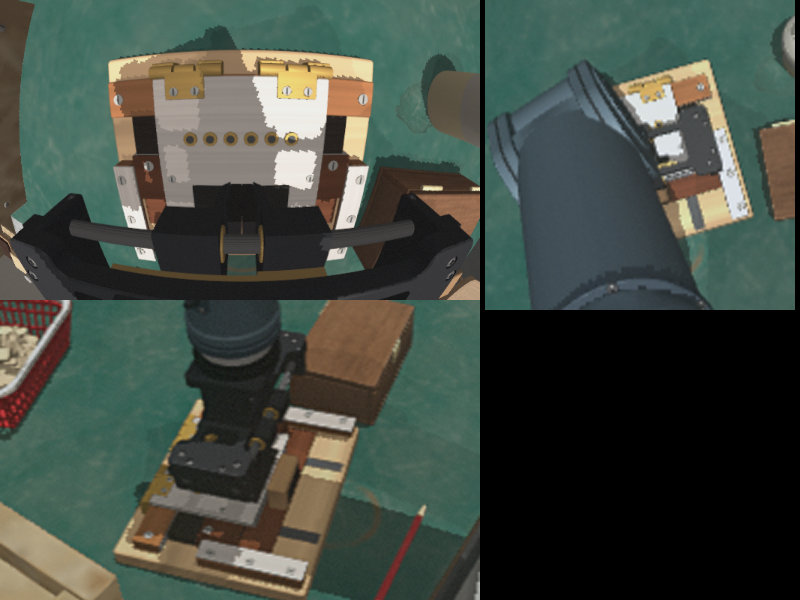

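Emit:
jog_arm(
  plan=[
    [0,0,5,0,0,0,0],
    [0,0,20,0,0,0,0],
    [0,0,70,0,0,0,0],
    [0,0,130,0,0,0,0],
    [0,-40,180,0,0,0,0],
    [0,-100,190,0,0,0,0],
    [0,-160,190,0,0,0,0],
    [0,-220,190,0,0,0,0],
    [0,-280,190,0,0,0,0],
    [0,-300,190,0,0,0,0],
    [0,-300,190,0,0,0,0],
  ],
)

```text
time: 14.38
ee_pos: [0.4913, -0.2022, 0.2236]
ee_rot: [0.988, 0.153, -0.001, 0.0]
wrist_force: [-0.1, -0.1, -0.5]
grip_width: 0.0006
```

```bash
python3 look.py 10
python3 - <<'E'
from h import *
a=load('top10')["img"][130:280,170:320,::-1];b=load('scene10')["img"][200:350,200:350,::-1]
cv2.imwrite('pics/e10.png',cv2.resize(np.hstack([b,a]),(800,400),interpolation=cv2.INTER_CUBIC))
E
```

```text
14.375 [ 0.4913 -0.2022  0.2236] jig [-129.2 -286.7] [ 0.988  0.153 -0.001  0.   ] [-0.07 -0.1  -0.53] [ 0.58  0.38 -0.34  1.85  0.15  0.94 -1.1 ]
```

View pics/e10.png

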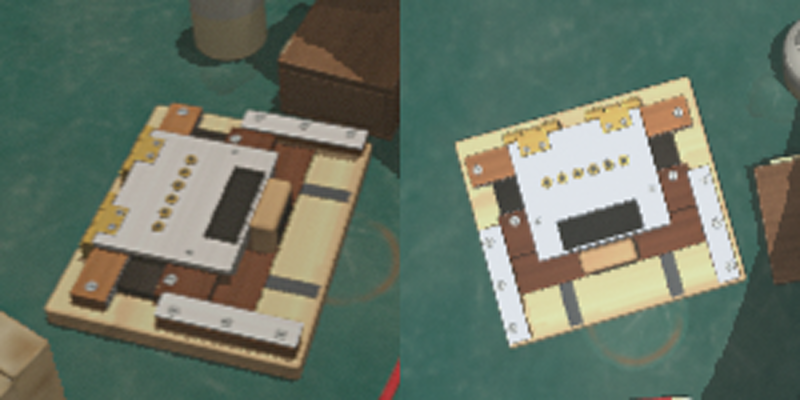

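Run:
```python
from h import *
d=np.load("jig.npz");f=load("top10");g=load("scene10");k=150/400
for n,a,b in(("L",(541,258),(233,270)),("R",(669,222),(278,152)),("push nearTop L",(585,274),(272,250)),("fixed jig base NR",(745,277),(371,147))):
  o1,d1=ray(f,170+(a[0]-400)*k-.3,130+a[1]*k-.3);o2,d2=ray(g,200+b[0]*k-.3,200+b[1]*k-.3)
  s=np.linalg.lstsq(np.array([d1,-d2]).T,o2-o1,rcond=None)[0];p=(o1+s[0]*d1+o2+s[1]*d2)/2
  print(n,((p[:2]-d["t"])@d["R"]*1e3).round(1),(p[2]*1e3).round(1))
```

```text
L [-57.5  56. ] 37.8
R [-57.2 -56. ] 41.4
push nearTop L [-78.3  25.8] 29.1
fixed jig base NR [-119.3 -104.2] 14.1
```

```bash
python3 -c "
from plant import bot
print(bot.sign_off())"
```

```text
the job is handed in; nothing more can be done
None
```

The jaw is home, the blank is tight against the fence, and the leaf is shut flat over both. I handed the job in at about 14.5 s.

- **Jaw:** I pushed it with closed fingertips on the push block. It stopped, and did not move when the push rose from about 10 to 20 N. The wrist picture then showed no gap at the fence or at the jaw face, and the blank lay square.
- **Leaf:** I reached behind it, swung it over with the fingertips on the pad, and pressed it down.
    - **Press force:** it reached about 89 N at the wrist at most. That is more than I needed, but under the 120 N limit.
    - **Tip height:** under that press the tip stood 40 mm above the table; the shut pad should be at 41 mm.

In the last check, with the arm clear, the leaf's free-edge corners measured jig x = -57.4 mm and 38 to 41 mm high. Shut flat, they should be at -57.5 mm and 39 mm. I could not see the tongue itself, so its being in the slot rests on that flatness.

**Check that disagreed:** the height of one push-block corner came out at 29 mm, where its top edge should be at 50 mm. I most likely picked the block's lower edge in that picture. Its jig x, -78 mm, still fits the home position of -80 mm.

I saw no sign that the bottle or the bit box had moved. I did not check the caliper afterwards, but the arm did not go near it.

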